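Load party rattles into the packing tray in reverse order

ROBOT

A 6-joint arm with a two-finger parallel gripper is mounted at the origin on the work surface. World frame = base frame: x ahead of the robot, y to its left, z up, the work surface at z = 0. Lengths are in m, angles in rad, forces in N, time in s.
With the tool pointing down it reaches from about 0.35 to 0.875 m from the base axis. Payload 4.2 kg.
Tool frame: the origin (TCP) lies midway between the tips of the shut fingers; the grasp point (between the pads) lies 19 mm behind it; z points along the fingers, y is the direction in which the jaws open and shut (so a half turn about z gives the same grasp; the last joint's range is limited). The gripper opens to 87 mm and grips with 3 to 60 N. Pads are 19 mm wide; open, the fingers measure 117 mm over their backs; the gripper's body (75 mm by 190 mm) begins 51 mm behind the grasp point.
Start: joints at [1.602, 0.385, 0.008, 0, -1.194, -0.259], TCP at [0.141, 0.609, 0.223] pointing down, gripper open.
Joint ranges: [-3.14, 3.14], [-1.21, 2.06], [-1.07, 1.41], [-3.16, 2.05], [-2.99, -0.16], [-3.1, 3.1]. Speed limits (rad/s): [2.79, 2.79, 3.14, 3.14, 3.14, 3.14].

INTERFACE

Orientations are given as a unit quaternion [x, y, z, w].
In Python, from station import manip, viewer gives the robot as it stands. Calls block until the motion is done:
- manip.reach(position, orientation): joint-space move of the TCP to a pose.
- manip.move_l(position, speed=0.15, ori=None, guard=None): straight line of the TCP; ori=None keeps the orientation; speed is the mean speed in m/s. With guard (N) it stops when the force on the tool has changed by that much, and returns True; else False.
- manip.move_joints(angles): joint-space move.
- manip.command_gripper(opening): finger opening in m; the grip force is fixed at half the most; returns when the fingers have stopped.
- manip.pause(seconds).
- manip.ik(position, orientation): joint angles nearest the present ones, or None.
- viewer.grab_frame(name): name is "side" or "top" or "wrist"; returns (picture, depth): 480x640x3 uint8, red, green, blue; 480x640 float32, m along the optical axis (not along the pixel's ray), 0 where there is no reading.
- viewer.get_calibration(name): a dict with "camera_matrix" (3x3 intrinsics, pixels), "R" (3x3) and "t" (3): a world point X has camera coordinates R X + t; the wrist camera has in their place "T_tool_cam" (4x4, takes a point from camera to tool coordinates, whose origin is the TCP and whose axes are the flange's). Camera axes: x right, y down, z forward; pixel columns grow to the right and rows downward; lengths in m; the calibration is good to about 2 mm. A picture is of the moment at which its call begins: read the wrist's pose just before it. get_calibration takes no time and is no camera call.
A pose or a line that the arm cannot do raises manip.Unreachable and nothing moves.
- manip.job_done(): hands the job in, once; it reports no verdict.
Readings, each from a call of its own:
- manip.read_t(): time.
- manip.read_joint_positions(): joint angles.
- manip.read_joint_vel(): joint speeds.
- manip.read_effort(): joint torques, N m.
- manip.read_eef_pos(): TCP position.
- manip.read_eef_rot(): TCP orientation.
- manip.read_wrist_force(): force on the tool from outside, world axes, zero at the start.
- manip.read_moment(): the same for the moment, N m.
- manip.read_gripper_width(): finger opening in m.
Only numpy, scipy, OpenCV 4.12 (cv2) and the standard library are available. Lean on these libraries where they do the work, as an engineer would, in place of code of your own. Each camera call takes 0.05 s, during which the arm holds its last target.

TASK

Move the four rattles from the grey aluminium drying rack into the white packing tray, one to a pocket, in reverse order: the one that stands nearest the robot in the rack goes into the pocket farthest from the robot, the next into the next, and the farthest into the nearest. Keep them upright and set each one down on the pocket's floor without dropping it; leave all four standing there, released and still.

Things in the scene. Friction and masses are not known exactly. Their poses are not given: they have to be found in the camera images.
- rattle_tall: Tall slim bamboo rattle: light wood cylinder, 30 mm diameter, 95 mm high, with two thin darker rings and a dark disc on top. Upright on its pad at the start, loose, closed and rigid, about 50 g. Origin: centre of its underside; z up along its axis.
- rattle_drum: Short wide cardboard drum rattle: cylinder, 42 mm diameter, 66 mm high, wood rims, pale paper top. Upright on its pad at the start, loose, closed and rigid, about 80 g. Origin: centre of its underside; z up along its axis.
- rattle_square: Square cardboard box rattle: 36 x 36 mm, 80 mm high, wood cap (37 mm) over the top 8 mm. Side faces look along its own x and y, at first within about 20 degrees of the rack's. Upright on its pad at the start, loose, closed and rigid, about 70 g. Origin: centre of its underside; z up along its axis.
- rattle_knob: Cardboard cylinder rattle with a ball on top: body 40 mm diameter and 68 mm high, then a thin neck and a 22 mm wooden ball, 94 mm high in all. Upright on its pad at the start, loose, closed and rigid, about 80 g. Origin: centre of its underside; z up along its axis.
- pad_tall: The tall bamboo rattle's cork pad, 4 mm thick, fixed on the floor of one place of the drying rack; it never moves, so it still shows where this rattle stood at the start. Origin: centre of its underside; z up. It is a small disc, 42 mm diameter.
- pad_drum: The drum rattle's cork pad, 4 mm thick, fixed on the floor of one place of the drying rack; it never moves, so it still shows where this rattle stood at the start. Origin: centre of its underside; z up. It is a large disc, 57 mm diameter.
- pad_square: The square rattle's cork pad, 4 mm thick, fixed on the floor of one place of the drying rack; it never moves, so it still shows where this rattle stood at the start. Origin: centre of its underside; z up. It is a square, 54 mm.
- pad_knob: The ball-topped rattle's cork pad, 4 mm thick, fixed on the floor of one place of the drying rack; it never moves, so it still shows where this rattle stood at the start. Origin: centre of its underside; z up. It is a 41 mm square turned 45 degrees to the rack (a diamond, 58 mm over its corners).
- drying_rack: Fixed bare aluminium (grey) rack, 286 x 76 mm, where the four rattles stand in a row along its x. Four square places, 64 x 64 mm, centred at x = -105, -35, 35, 105 mm, y = 0. Floor top 8 mm above the origin; rims and dividers 6 mm thick, tops 18 mm above the origin. Origin: centre of its underside; x along the row, pointing away from the robot (turned up to about 30 degrees either way), z up. It may stand on the left or on the right.
- packing_tray: Fixed white tray, 286 x 76 mm, empty, on the other side from the drying rack. Four square pockets in a row, 64 x 64 mm, centred at x = -105, -35, 35, 105 mm, y = 0. Floor top 8 mm above the origin; rims and dividers 6 mm thick, tops 26 mm above the origin. Origin: centre of its underside; x along the row, pointing away from the robot (turned up to about 30 degrees either way), z up. Between rack and tray lie a tape roll, a glue pot and a sanding block, none above 55 mm high.

How it is judged:
By the outcome, as a careful person would: the job done as asked, in the order asked, and still so for the second after the job is handed in, with the robot touching nothing.
It also fails if it takes over 125 s, if anything falls off the work surface, if the arm or the gripper's body presses on something with over 40 N, if the wrist force passes 120 N, or if a joint passes its speed limit or range.

## Working session

There is one attempt and no reset: what is moved stays moved. The work goes in short steps, each a Python script; the robot and the scene stay as the last script left them, time stands still between calls to the robot, and variables do not carry over. Pictures are saved under pics/ and viewed, and the job is handed in when it is done.

```bash
ls; mkdir -p pics
python3 - <<'E'
from station import manip, viewer
import cv2, numpy as np
print(manip.read_t(), manip.read_eef_rot())
for n in ["side","top","wrist"]:
    im,d=viewer.grab_frame(n); cv2.imwrite(f"pics/{n}0.png",im[:,:,::-1]); np.save(f"pics/{n}0_d.npy",d); np.save(f"pics/{n}0.npy",im)
    c=viewer.get_calibration(n); print(n,{k:np.round(v,3).tolist() for k,v in c.items()})
    print((d>0).mean())
E
```

```text
pics
0.0 [ 9.93511091e-01 -1.13729861e-01 -6.50905403e-05  1.10759709e-03]
side {'camera_matrix': [[495.571, 0.0, 313.217], [0.0, 495.571, 242.34], [0.0, 0.0, 1.0]], 'R': [[0.942, -0.336, -0.018], [-0.207, -0.536, -0.819], [0.266, 0.775, -0.574]], 't': [-0.497, 0.147, 0.76]}
0.9960807291666667
top {'camera_matrix': [[499.193, 0.0, 325.244], [0.0, 499.193, 241.017], [0.0, 0.0, 1.0]], 'R': [[-0.003, -1.0, 0.011], [-1.0, 0.002, -0.021], [0.021, -0.011, -1.0]], 't': [-0.026, 0.524, 0.8]}
0.9958723958333333
wrist {'camera_matrix': [[342.354, 0.0, 322.42], [0.0, 342.354, 243.134], [0.0, 0.0, 1.0]], 'T_tool_cam': [[-0.0, -0.958, -0.286, 0.079], [1.0, -0.0, 0.0, 0.0], [-0.0, -0.286, 0.958, -0.163], [0.0, 0.0, 0.0, 1.0]]}
0.9961360677083333
```

View pics/top0.png

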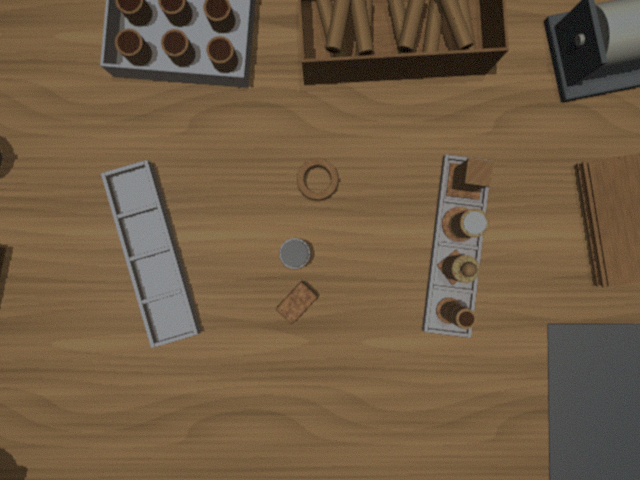

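View pics/side0.png

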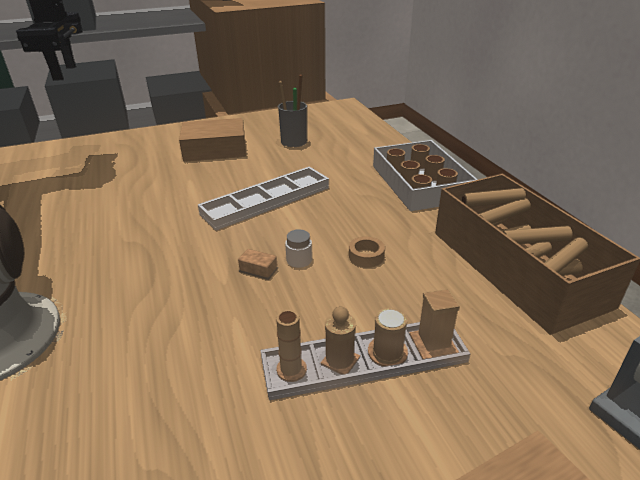

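View pics/wrist0.png

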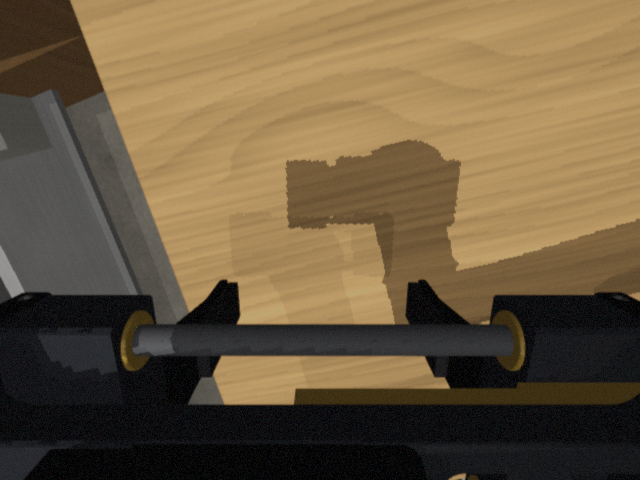

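The robot is at the bottom of the top view. The rack is on the right with its base around (450,245). From near to far it holds tall (465,318), knob (468,268), drum (473,223) and square (480,172). The empty tray is on the left, around (150,253). Next I'll measure both from rays and depth.

```bash
cat > h.py <<'E'
import numpy as np, cv2
from station import manip, viewer
def cloud(n,d,cal=None):
    c=cal or viewer.get_calibration(n); K=np.array(c["camera_matrix"]);R=np.array(c["R"]);t=np.array(c["t"])
    v,u=np.mgrid[:480,:640]; 
    P=np.stack([(u-K[0,2])/K[0,0]*d,(v-K[1,2])/K[1,1]*d,d],-1)
    return (P-t)@R
def ray(n,uv,z):
    c=viewer.get_calibration(n); K=np.array(c["camera_matrix"]);R=np.array(c["R"]);t=np.array(c["t"])
    uv=np.atleast_2d(uv).astype(float)
    r=np.c_[uv,np.ones(len(uv))]@np.linalg.inv(K).T@R; o=-R.T@t
    return o+r*((z-o[2])/r[:,2])[:,None]
E
python3 - <<'E'
from h import *
im=np.load("pics/top0.npy"); d=np.load("pics/top0_d.npy"); P=cloud("top",d)
print("table z",np.median(P[380:470,200:420,2]),P[380:470,200:420,2].std())
for name,(u0,u1,v0,v1),zr in [("tray",(90,215,150,355),.026),("rack",(415,500,145,345),.018)]:
    hsv=cv2.cvtColor(im,cv2.COLOR_RGB2HSV)
    m=np.zeros((480,640),np.uint8); s=(slice(v0,v1),slice(u0,u1))
    m[s]=((hsv[s][...,1]<60)|(P[s][...,2]>.006)&(P[s][...,2]<.022 if name=="rack" else True)).astype(np.uint8)
    m=cv2.morphologyEx(m,cv2.MORPH_OPEN,np.ones((3,3)))
    cs,_=cv2.findContours(m,cv2.RETR_EXTERNAL,cv2.CHAIN_APPROX_NONE); c=max(cs,key=cv2.contourArea)
    w=ray("top",c[:,0,:],zr)[:,:2]
    r=cv2.minAreaRect((w*1000).astype(np.float32)); print(name,r)
    print(cv2.boxPoints(r).round(1).tolist())
    cv2.imwrite(f"pics/m_{name}.png",cv2.resize(np.hstack([m[s]*255]),None,fx=2.5,fy=2.5))
    z=P[s][...,2]; print(np.histogram(z,bins=np.arange(-.01,.13,.005)))
for name,(u0,u1,v0,v1),h in [("tall",(425,495,290,340),.107),("knob",(425,495,245,290),.106),("drum",(425,495,200,243),.078),("square",(425,505,148,200),.092)]:
    s=(slice(v0,v1),slice(u0,u1)); Q=P[s].reshape(-1,3)
    k=(abs(Q[:,2]-h)<.006); q=Q[k]
    r=cv2.minEnclosingCircle((q[:,:2]*1000).astype(np.float32)); a=cv2.minAreaRect((q[:,:2]*1000).astype(np.float32))
    print(name,k.sum(),q.mean(0).round(4),np.median(q[:,2]).round(4),r,a)
E
```

```text
table z -0.001171233261926204 0.05122039172533039
tray ((506.0655517578125, 246.39964294433594), (286.7272644042969, 82.66687774658203), 16.358030319213867)
[[356.8999938964844, 245.6999969482422], [380.1000061035156, 166.39999389648438], [655.2999877929688, 247.10000610351562], [632.0, 326.3999938964844]]
(array([   20, 11954,  4531,  5585,   488,   437,  1411,  1099,     0,
           0,     0,     0,     0,     0,     0,     0,     0,     0,
           0,     0,     0,     0,     0,     0,     0,     0,     0,
           0]), array([-0.01 , -0.005,  0.   ,  0.005,  0.01 ,  0.015,  0.02 ,  0.025,
        0.03 ,  0.035,  0.04 ,  0.045,  0.05 ,  0.055,  0.06 ,  0.065,
        0.07 ,  0.075,  0.08 ,  0.085,  0.09 ,  0.095,  0.1  ,  0.105,
        0.11 ,  0.115,  0.12 ,  0.125,  0.13 ]))
rack ((516.48974609375, -237.55206298828125), (78.57982635498047, 285.77130126953125), 82.66050720214844)
[[369.79998779296875, -258.29998779296875], [653.2000122070312, -294.79998779296875], [663.2000122070312, -216.8000030517578], [379.79998779296875, -180.3000030517578]]
(array([  53, 6749, 1551, 23
[... 552 characters left out ...]
-224.73988342285156), (29.749685287475586, 28.30316925048828), 45.90952682495117)
knob 114 [ 0.4812 -0.2327  0.1025] 0.1024 ((481.01220703125, -232.4665985107422), 9.470136642456055) ((480.5879211425781, -232.93101501464844), (16.85850715637207, 17.105052947998047), 50.80589294433594)
drum 691 [ 0.5487 -0.247   0.0768] 0.0768 ((548.8717651367188, -247.97984313964844), 22.319021224975586) ((548.7056274414062, -247.5286407470703), (42.550594329833984, 42.767845153808594), 18.143604278564453)
square 681 [ 0.6218 -0.2502  0.0904] 0.0904 ((622.0620727539062, -250.3400115966797), 25.8065242767334) ((622.0460205078125, -250.48390197753906), (37.916019439697266, 37.6427116394043), 81.20455169677734)
```

Run:
```python
import cv2
im=cv2.imread("pics/top0.png"); cv2.imwrite("pics/rackz.png",cv2.resize(im[145:345,400:520],None,fx=3,fy=3,interpolation=cv2.INTER_CUBIC))
```

```text
(no output)
```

View pics/rackz.png

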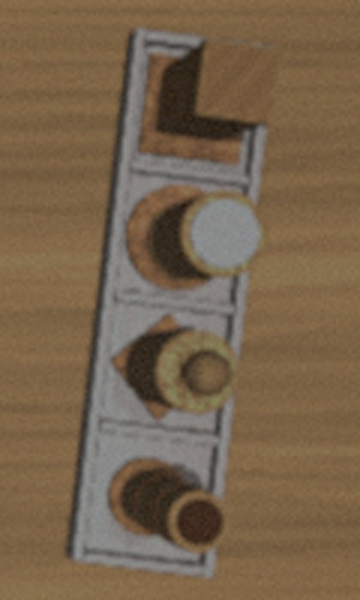

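View pics/m_tray.png

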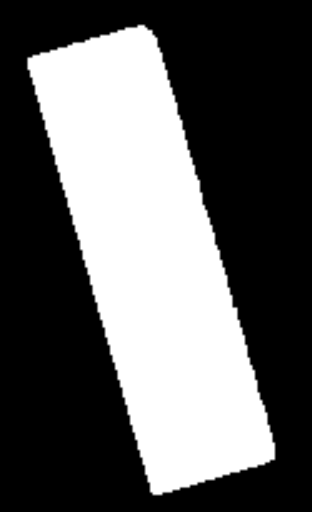

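View pics/m_rack.png

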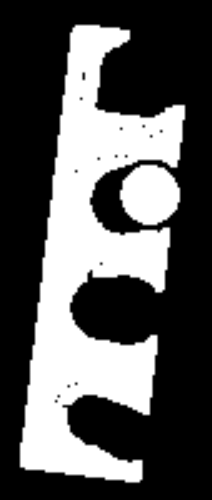

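Run:
```python
from h import *
im=np.load("pics/top0.npy"); d=np.load("pics/top0_d.npy"); P=cloud("top",d)
s=(slice(150,355),slice(90,215)); m=np.zeros((480,640),np.uint8); m[s]=(P[s][...,2]>.018)
m=cv2.morphologyEx(m,cv2.MORPH_CLOSE,np.ones((3,3)))
cs,_=cv2.findContours(m,cv2.RETR_EXTERNAL,cv2.CHAIN_APPROX_NONE); c=max(cs,key=cv2.contourArea)
r=cv2.minAreaRect((ray("top",c[:,0,:],.026)[:,:2]*1000).astype(np.float32)); print("tray",r)
tb=cv2.boxPoints(r)/1000
s=(slice(148,200),slice(425,505)); m=np.zeros((480,640),np.uint8); m[s]=(P[s][...,2]>.082)
cs,_=cv2.findContours(m,cv2.RETR_EXTERNAL,cv2.CHAIN_APPROX_NONE); c=max(cs,key=cv2.contourArea)
r2=cv2.minAreaRect((ray("top",c[:,0,:],.092)[:,:2]*1000).astype(np.float32)); print("sq",r2)
rb=np.array([[369.8,-258.3],[653.2,-294.8],[663.2,-216.8],[379.8,-180.3]])/1000
# rack-frame coords
th=np.arctan2(-36.5,283.4); R=np.array([[np.cos(th),-np.sin(th)],[np.sin(th),np.cos(th)]])
print(np.degrees(th), ((np.array([[411.7,-224.9],[481.2,-232.7],[548.8,-247.5],[622,-250.4]])-[516.5,-237.6])@R).round(1))
# overlay in side
im=np.load("pics/side0.npy")[:,:,::-1].copy(); c=viewer.get_calibration("side"); K,Rc,t=map(np.array,(c["camera_matrix"],c["R"],c["t"]))
def pr(X):
    y=X@Rc.T+t; y=y@K.T; return y[:,:2]/y[:,2:]
for b,z in((tb,.026),(rb,.018)):
    cv2.polylines(im,[pr(np.c_[b,np.full(4,z)]).round().astype(np.int32)],True,(0,0,255),1)
for x,y,z,rr in((.4117,-.2249,.107,.015),(.4812,-.2327,.08,.02),(.5487,-.2475,.078,.021),(.622,-.2504,.092,.018)):
    a=np.linspace(0,6.28,40); cv2.polylines(im,[pr(np.c_[x+rr*np.cos(a),y+rr*np.sin(a),0*a+z]).round().astype(np.int32)],True,(0,255,0),1)
cv2.imwrite("pics/side_ov.png",cv2.resize(im[150:410,180:480],None,fx=2.3,fy=2.3))
```

```text
tray ((505.03839111328125, 247.23489379882812), (285.6224670410156, 82.7266845703125), 16.786418914794922)
sq ((621.3184814453125, -248.98805236816406), (39.054012298583984, 38.35246276855469), 81.31251525878906)
-7.338907660633544 [[-105.6   -0.8]
 [ -35.6    0.4]
 [  33.3   -5.7]
 [ 106.3    0.8]]
```

View pics/side_ov.png

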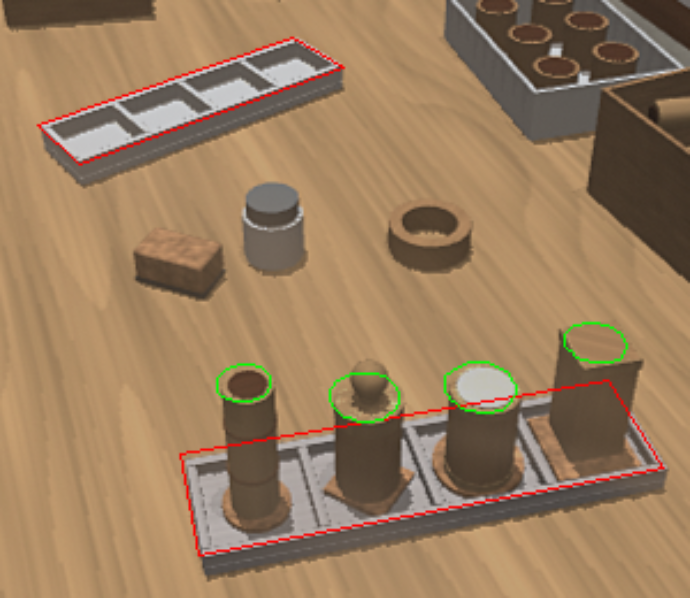

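The measurements agree with the known sizes. The tray's extra width comes from its visible outer wall, so I shift the tray centre about 3 mm outward. The side overlay sits 2–4 mm off along x, so I'll check once with the wrist camera over the rack.

```bash
cat >> h.py <<'E'
def q(deg):
    a=np.radians(deg)/2; return [float(np.cos(a)),float(np.sin(a)),0.,0.]
def tool():
    from scipy.spatial.transform import Rotation as Ro
    T=np.eye(4); T[:3,:3]=Ro.from_quat(manip.read_eef_rot()).as_matrix(); T[:3,3]=manip.read_eef_pos(); return T
def wcloud(T,d):
    c=viewer.get_calibration("wrist"); W=T@np.array(c["T_tool_cam"]); R=W[:3,:3].T
    return cloud("wrist",d,dict(camera_matrix=c["camera_matrix"],R=R,t=-R@W[:3,3]))
E
python3 - <<'E'
from h import *
for p,a in [((.41,-.225,.25),-7.3),((.41,-.225,.042),-7.3),((.62,-.25,.042),-9),((.404,.22,.04),16.6),((.604,.28,.04),16.6)]:
    print(p,np.round(manip.ik(p,q(a)),2))
t=manip.read_t()
manip.reach([.49,-.238,.27],q(-7.3)); print(manip.read_t()-t, manip.read_joint_positions())
T=tool(); im,d=viewer.grab_frame("wrist"); np.save("pics/w1.npy",im);np.save("pics/w1_d.npy",d);np.save("pics/w1_T.npy",T); cv2.imwrite("pics/w1.png",im[:,:,::-1])
P=wcloud(T,d).reshape(-1,3)
for n,x,y,h in [("tall",.4117,-.2249,.107),("knob",.4812,-.2327,.080),("drum",.5487,-.2475,.078),("square",.622,-.2504,.092)]:
    k=(abs(P[:,2]-h)<.004)&(np.hypot(P[:,0]-x,P[:,1]-y)<.032); Q=P[k]
    print(n,k.sum(),np.median(Q[:,2]) if len(Q) else 0)
    if len(Q)>20:
        A=(Q[:,:2]*1000).astype(np.float32); print(cv2.minEnclosingCircle(A),cv2.minAreaRect(A))
E
```

```text
(0.41, -0.225, 0.25) [-0.15  0.09 -0.31  0.   -1.16  1.6 ]
(0.41, -0.225, 0.042) [-0.15  0.35 -0.6   0.   -0.62  1.6 ]
(0.62, -0.25, 0.042) [-0.14  0.62 -0.08  0.   -0.87  1.56]
(0.404, 0.22, 0.04) [ 0.85  0.34 -0.62  0.   -0.61  1.01]
(0.604, 0.28, 0.04) [ 0.68  0.62 -0.09  0.   -0.86  1.18]
3.2083 [-1.53391548e-01  2.16830037e-01 -1.11120826e-01 -7.00990665e-05
 -1.24283592e+00  1.59773547e+00]
tall 604 0.10767087841295794
((413.0552673339844, -227.63339233398438), 15.026897430419922) ((413.05548095703125, -227.14373779296875), (28.207502365112305, 29.627456665039062), 82.7392578125)
knob 807 0.08049269006080251
((482.6265563964844, -235.41122436523438), 20.64907455444336) ((482.6485595703125, -235.44979858398438), (40.273319244384766, 40.80990219116211), 82.45095825195312)
drum 1469 0.0788809420784139
((550.5331420898438, -249.64292907714844), 21.498685836791992) ((550.2386474609375, -249.28443908691406), (42.341861724853516, 42.18993377685547), 84.30603790283203)
square 1851 0.09245895947205358
((623.8922729492188, -252.92324829101562), 26.071853637695312) ((623.7401123046875, -252.8909454345703), (36.72507858276367, 37.573089599609375), 81.75757598876953)
```

View pics/w1.png

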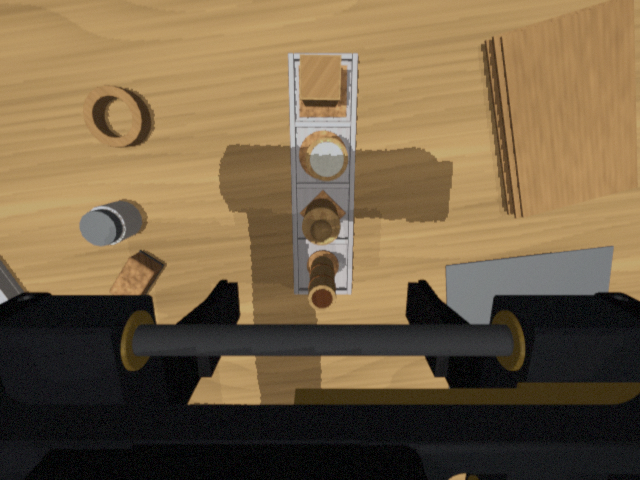

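The wrist view shows all four rattles: tall (321,298), knob (321,232), drum (326,158) and square (320,78). Their top heights are exact, with a constant +1.6/−2.5 mm offset from the top camera. I'll use the wrist values for the rattles and measure the tray the same way.

Run:
```python
from h import *
manip.reach([.48,.245,.30],q(16.7)); print(manip.read_t())
T=tool(); im,d=viewer.grab_frame("wrist"); np.save("pics/w2.npy",im);np.save("pics/w2_d.npy",d);np.save("pics/w2_T.npy",T); cv2.imwrite("pics/w2.png",im[:,:,::-1])
P=wcloud(T,d); c0=np.array([.5058,.2485]);
m=((abs(P[...,2]-.026)<.0035)&(np.hypot(P[...,0]-c0[0],P[...,1]-c0[1])<.18)).astype(np.uint8)
n,l,st,_=cv2.connectedComponentsWithStats(m); i=1+st[1:,4].argmax()
Q=P[l==i]; print(len(Q),np.median(Q[:,2]),cv2.minAreaRect((Q[:,:2]*1000).astype(np.float32)))
f=P[(abs(P[...,2]-.008)<.003)&(np.hypot(P[...,0]-c0[0],P[...,1]-c0[1])<.03)]; print("floor",np.median(f[:,2]))
im=im.copy(); im[l==i]=(255,0,0); cv2.imwrite("pics/w2m.png",im[:,:,::-1])
```

```text
5.175
3583 0.02629029553288615 ((506.5372619628906, 247.26507568359375), (285.9985656738281, 76.27145385742188), 16.334321975708008)
floor 0.008526937453432705
```

View pics/w2m.png

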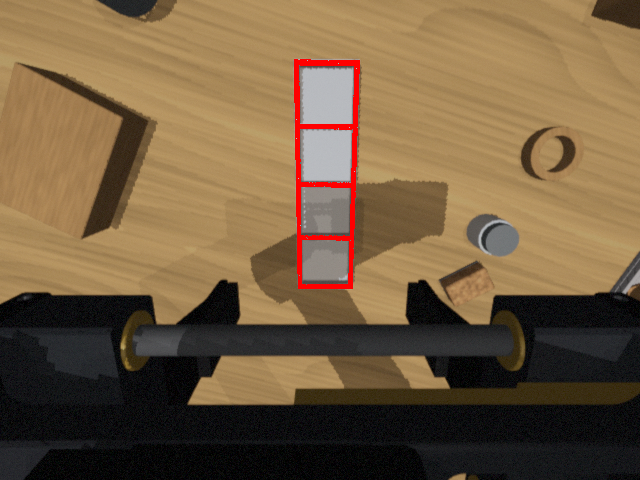

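The tray rims are outlined cleanly: 286.0 x 76.3 mm, rim z 26 mm, floor z 8.5 mm, centre (506.5, 247.3) mm, yaw 16.33°. Now the first transfer: tall goes to the farthest pocket.

```bash
cat >> h.py <<'E'
TC=np.array([.5065,.2473]); TA=16.33
OBJ=dict(tall=(.4130,-.2273,-7.3,.036,105),knob=(.4826,-.2354,-7.3,.031,35),drum=(.5504,-.2495,-7.3,.030,-35),square=(.6238,-.2529,-8.3,.036,-105))
def pick(n):
    x,y,a,tip,_=OBJ[n]; t0=manip.read_t()
    manip.command_gripper(.087)
    manip.reach([x,y,.22],q(a)); manip.move_l([x,y,.14],speed=.2)
    b=manip.move_l([x,y,.012+tip],speed=.08,guard=8)
    print(n,"down",b,np.round(manip.read_eef_pos(),4))
    if b: return False
    manip.command_gripper(0.0); w=manip.read_gripper_width(); print("width",w)
    manip.move_l([x,y,.012+tip+.03],speed=.06); manip.move_l([x,y,.23],speed=.2)
    print("width",manip.read_gripper_width(),"F",np.round(manip.read_wrist_force(),2),"dt",manip.read_t()-t0,manip.read_t()); return True
def place(n):
    _,_,_,tip,px=OBJ[n]; a=np.radians(TA); p=TC+px/1000*np.array([np.cos(a),np.sin(a)]); x,y=p
    manip.reach([x,y,.23],q(TA)); z=.008+tip
    manip.move_l([x,y,z+.03],speed=.18); b=manip.move_l([x,y,z+.006],speed=.06,guard=6); print("early",b)
    b=manip.move_l([x,y,z-.002],speed=.015,guard=3)
    print("contact",b,np.round(manip.read_eef_pos(),4),"nominal z",z,"F",np.round(manip.read_wrist_force(),2))
def release():
    manip.pause(.2); manip.command_gripper(.087); p=manip.read_eef_pos(); manip.pause(.1)
    manip.move_l([p[0],p[1],.14],speed=.1); manip.move_l([p[0],p[1],.23],speed=.25); print("t",manip.read_t())
E
python3 - <<'E'
from h import *
if pick("tall"): place("tall")
T=tool(); im,d=viewer.grab_frame("side"); cv2.imwrite("pics/s1.png",im[:,:,::-1])
E
```

```text
tall down False [ 0.4134 -0.2274  0.0485]
width 0.029361699343539646
width 0.029450784847950037 F [ 0.07 -0.09  0.22] dt 6.3583 11.5833
early False
contact True [0.6074 0.2769 0.044 ] nominal z 0.044 F [ 0.01 -0.94  3.86]
```

View pics/s1.png

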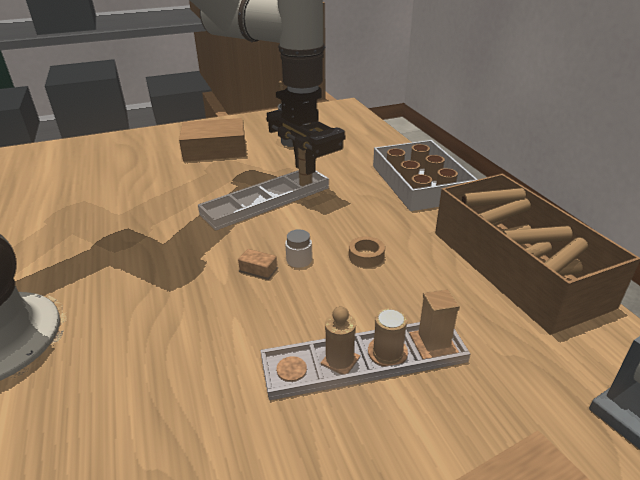

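The tall rattle is in the far pocket (305,172), in contact at exactly the nominal height. I'll release it and do the knob.

Run:
```python
from h import *
release()
if pick("knob"): place("knob")
im,d=viewer.grab_frame("side"); cv2.imwrite("pics/s2.png",im[:,:,::-1])
```

```text
t 18.6917
knob down False [ 0.483  -0.2355  0.0435]
width 0.03930582121589884
width 0.03926379241861023 F [-0.44  0.18 -0.72] dt 6.4666 25.1583
early False
contact True [0.5402 0.2573 0.039 ] nominal z 0.039 F [-0.1  -0.25  3.43]
```

View pics/s2.png

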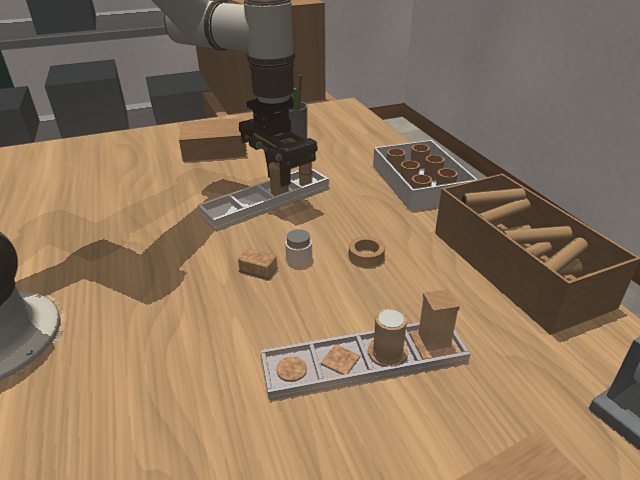

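Tall is standing at (305,172), and the knob is held on the floor of the next pocket (277,180). The drum is next.

Run:
```python
from h import *
release()
if pick("drum"): place("drum")
im,d=viewer.grab_frame("side"); cv2.imwrite("pics/s3.png",im[:,:,::-1])
```

```text
t 32.0583
drum down False [ 0.5508 -0.2496  0.0426]
width 0.0411154724498442
width 0.04111335282874378 F [-0.33 -0.4  -0.01] dt 6.399999999999999 38.4583
early False
contact True [0.473  0.2376 0.038 ] nominal z 0.038 F [-0.59 -0.32  3.35]
```

View pics/s3.png

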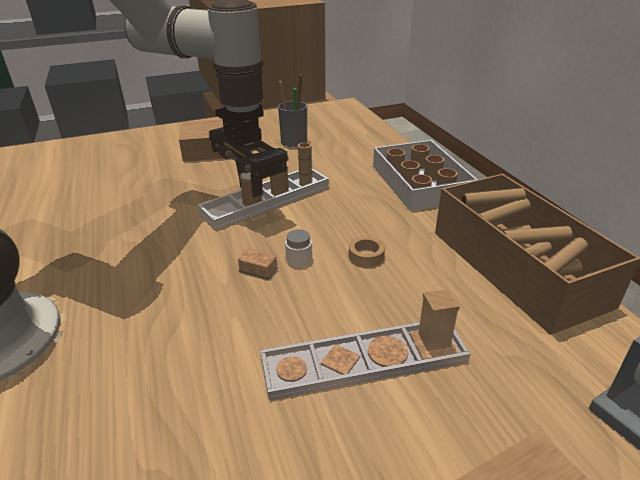

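The drum is down in the third pocket (247,190), with knob and tall upright beyond it. The square is last.

Run:
```python
from h import *
release()
if pick("square"): place("square"); release()
manip.reach([.48,.10,.32],q(16.3))
for n in("side","top"):
    im,d=viewer.grab_frame(n); cv2.imwrite(f"pics/f_{n}.png",im[:,:,::-1])
    s=im[130:240,170:350] if n=="side" else im[140:360,80:240]
    cv2.imwrite(f"pics/fz_{n}.png",cv2.resize(s[:,:,::-1],None,fx=3,fy=2.6))
P=cloud("top",d); a=np.radians(TA); R=np.array([[np.cos(a),-np.sin(a)],[np.sin(a),np.cos(a)]])
L=(P[...,:2]-np.array([1.6,-2.5])*-1e-3*-1-TC)@R if 0 else (P[...,:2]+np.array([.0016,-.0025])-TC)@R
for n,h in(("tall",.103),("knob",.076),("drum",.074),("square",.088)):
    px=OBJ[n][4]/1000; k=(abs(L[...,0]-px)<.035)&(abs(L[...,1])<.06)&(P[...,2]>h-.006)&(P[...,2]<h+.006)
    A=(L[k]*1000).astype(np.float32); print(n,k.sum(),np.median(P[k][:,2]),cv2.minAreaRect(A))
print(manip.read_t())
```

```text
t 45.3417
square down False [ 0.6243 -0.253   0.0488]
width 0.03577751573880149
width 0.03574912114320566 F [ 0.72 -0.31 -2.1 ] dt 6.375 51.7167
early False
contact True [0.4059 0.218  0.0438] nominal z 0.044 F [-0.02  0.18  4.07]
t 58.6083
tall 369 0.10221974845239173 ((104.41152954101562, -1.5447540283203125), (29.122459411621094, 28.983558654785156), 47.701148986816406)
knob 275 0.07478251841589965 ((41.17947769165039, -4.924474716186523), (42.00849914550781, 25.588905334472656), 62.19024658203125)
drum 0 nan ((0.0, 0.0), (0.0, 0.0), 0.0)
square 0 nan ((0.0, 0.0), (0.0, 0.0), 0.0)
59.4083
  return _methods._mean(a, axis=axis, dtype=dtype,
  ret = ret.dtype.type(ret / rcount)
```

View pics/fz_side.png

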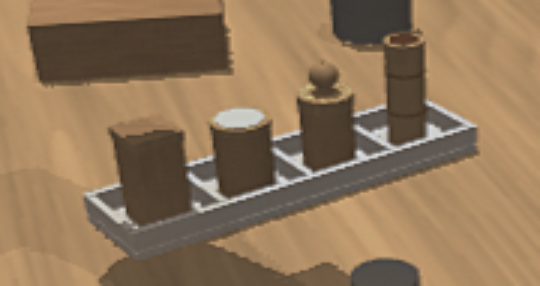

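View pics/f_top.png

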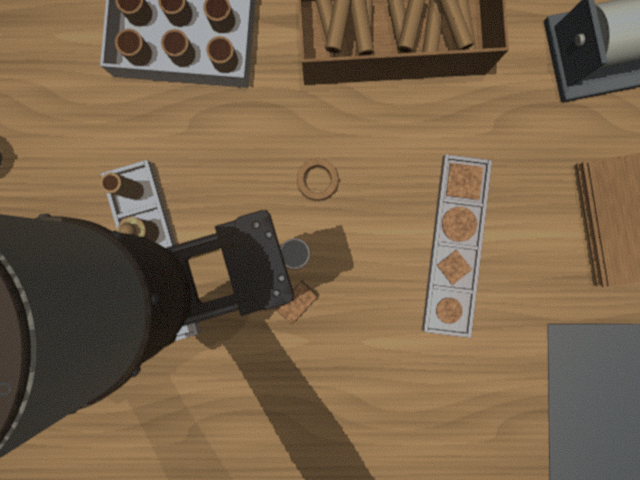

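The side view shows all four upright in the right order, but the arm blocks the top camera. I'll move it clear and measure.

Run:
```python
from h import *
manip.reach([.48,-.15,.32],q(0))
im,d=viewer.grab_frame("top"); cv2.imwrite("pics/f2_top.png",cv2.resize(im[140:360,80:240,::-1],None,fx=2.7,fy=2.7))
P=cloud("top",d); a=np.radians(TA); R=np.array([[np.cos(a),-np.sin(a)],[np.sin(a),np.cos(a)]])
L=(P[...,:2]+np.array([.0016,-.0025])-TC)@R
for n,h in(("tall",.102),("knob",.075),("drum",.073),("square",.087)):
    px=OBJ[n][4]/1000; k=(abs(L[...,0]-px)<.035)&(abs(L[...,1])<.06)&(abs(P[...,2]-h)<.006)
    A=(L[k]*1000).astype(np.float32); print(n,k.sum(),np.median(P[k][:,2]).round(4),cv2.minAreaRect(A))
print(manip.read_t())
```

```text
tall 370 0.1023 ((104.40445709228516, -1.4246768951416016), (29.566469192504883, 28.99772834777832), 44.420501708984375)
knob 139 0.0749 ((48.52404022216797, -4.845613479614258), (35.10768508911133, 11.998526573181152), 73.19235229492188)
drum 0 nan ((0.0, 0.0), (0.0, 0.0), 0.0)
square 0 nan ((0.0, 0.0), (0.0, 0.0), 0.0)
60.4417
  return _methods._mean(a, axis=axis, dtype=dtype,
  ret = ret.dtype.type(ret / rcount)
```

View pics/f2_top.png

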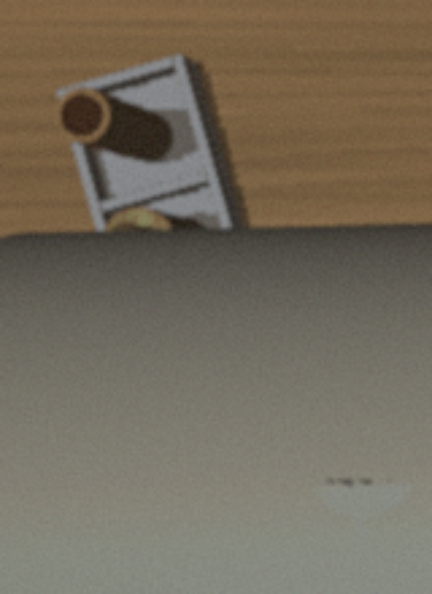

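Run:
```python
from h import *
j=manip.read_joint_positions(); print(np.round(j,2)); j=list(map(float,j)); j[0]=-1.2; manip.move_joints(j)
im,d=viewer.grab_frame("top"); cv2.imwrite("pics/f3_top.png",cv2.resize(im[140:360,80:240,::-1],None,fx=2.7,fy=2.7))
im2,_=viewer.grab_frame("side"); cv2.imwrite("pics/f3_side.png",im2[:,:,::-1])
P=cloud("top",d); a=np.radians(TA); R=np.array([[np.cos(a),-np.sin(a)],[np.sin(a),np.cos(a)]])
L=(P[...,:2]+np.array([.0016,-.0025])-TC)@R
for n,h in(("tall",.102),("knob",.075),("drum",.073),("square",.087)):
    px=OBJ[n][4]/1000; k=(abs(L[...,0]-px)<.035)&(abs(L[...,1])<.06)&(abs(P[...,2]-h)<.006)
    A=(L[k]*1000).astype(np.float32); print(n,k.sum(),np.median(P[k][:,2]).round(4),cv2.minAreaRect(A))
print(manip.read_t(),manip.read_wrist_force())
```

```text
[ 0.02  0.12 -0.11 -0.   -1.34  1.55]
tall 369 0.1023 ((104.32318878173828, -1.5843486785888672), (29.43023681640625, 28.922420501708984), 43.16021728515625)
knob 452 0.0751 ((34.53730010986328, -1.6744651794433594), (40.63772201538086, 40.16583251953125), 46.194969177246094)
drum 712 0.0733 ((-35.17295837402344, -1.3633785247802734), (42.6685676574707, 42.76713562011719), 54.04466247558594)
square 707 0.0869 ((-105.33099365234375, -1.376852035522461), (37.252811431884766, 38.474998474121094), 0.10953967273235321)
62.6167 [-0.30267665 -0.45789993  0.13900957]
```

View pics/f3_top.png

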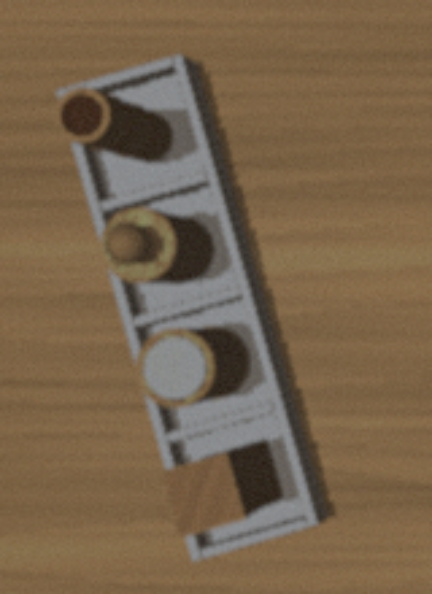

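View pics/f3_side.png

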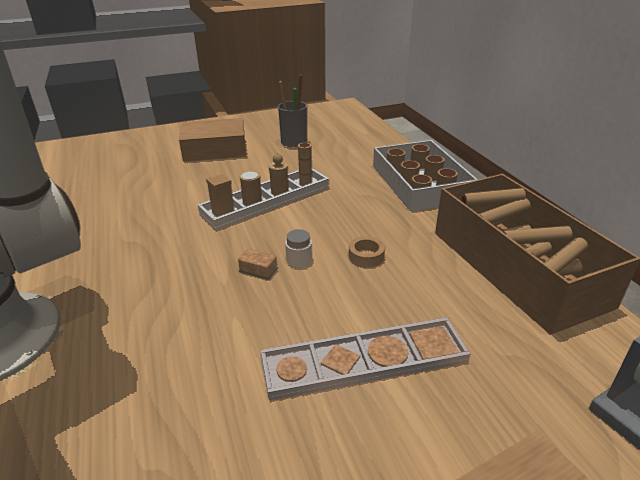

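All four are centred within 2 mm and upright at the expected heights. The order is right, the rack is empty and the arm is clear.

```bash
python3 -c "
from station import manip
manip.pause(.3); manip.job_done(); print('done')"
```

```text
the job is handed in; nothing more can be done
done
```

All four rattles are in the packing tray in reverse order, and the job is handed in at about 63 s. Tall is in the farthest pocket, then knob, then drum, with square nearest the robot. Each was lowered onto the pocket floor under a force guard, and contact came within 0.2 mm of the expected height before I let go.

- **Final position:** with the arm clear of the scene, the top view shows all four within 2 mm of their pocket centres. The tops read about 1 mm low, which is that camera's usual offset. The side view shows them upright, the rack empty and the other objects undisturbed.
- **Camera disagreement:** the top camera was about 3 mm off from the wrist camera. I used the wrist camera's positions because its heights and sizes matched the ones given.
- **Blocked checks:** my first two attempts at the final check failed because the arm blocked the top view. The third, after moving the arm away, was complete.

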